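# Send the water to the mussel tray

## Robot

A 6-joint arm with a two-finger parallel gripper is mounted at the origin on the work surface. World frame = base frame: x ahead of the robot, y to its left, z up, the work surface at z = 0. Lengths are in m, angles in degrees, forces in N, time in s.
With the tool pointing down it reaches from about 0.3 to 0.75 m from the base axis. Payload 8.5 kg.
Tool frame: the origin (TCP) lies midway between the tips of the shut fingers; the grasp point (between the pads) lies grasp_offset behind it (grasp_offset is the distance from the TCP to the grasp point, in m); z points along the fingers, y is the line along which they close (so a half turn about z gives the same grasp; the last joint's range is limited). The gripper opens to 85 mm and grips with 20 to 120 N. Pads are 22 mm wide; open, the fingers measure 114 mm over their backs; the gripper's body (76 mm by 85 mm) begins 54 mm behind the grasp point. The pads swing forward as they close: fully open they stand 13 mm farther back than shut.
Start: joints at [-88.482, 21.807, 74.336, -0, 83.858, -12.336], TCP at [0.132, -0.534, 0.231] pointing down, gripper open.
Joint ranges: [-178.18, 178.18], [-50.72, 133.34], [12.68, 142.11], [-81.47, 261.47], [9.98, 163.14], [-165.26, 165.26]. Speed limits (degrees/s): [136.94, 136.94, 180, 180, 180, 180].

## Interface

Orientations are given as a 3x3 rotation matrix whose columns are the frame's x, y, z axes.
In Python, from rig import observe, get_image, camera_params, close_job, grasp_offset gives the robot as it stands.
- The arm moves only by the shell command python3 -m handwheel 'ROWS' [OPENING] [FORCE]. ROWS is JSON, a list of rows, each a list of 2 entries, a list of its own where there are three numbers: the shift along the tool's x, y, z as a fraction of full scale, then the turn, a rotation vector about the tool's x, y, z as a fraction of full scale. In form: [[[dx, dy, dz], [ax, ay, az]], ...]. A call has 1 to 10 rows; each row is the pose to reach, as a shift and turn from the pose commanded when the call began, along the tool's axes at that moment, turning the shorter way round; what a row does not reach only later rows make up. Full scale, the value 1, is 0.5 m for a shift and pi rad for a turn. A row lasts 1/10 s, in which the tool goes at most 50 mm and 8.59 degrees, less where a joint would pass 70% of its speed; a pose out of reach is approached as far as the arm can. A call with a number of a shift or a turn outside -1 to 1 is refused whole. A call with a gripper value outside its range is refused whole. OPENING is the opening, from 0 (shut) to 1 (fully open), set as the call begins (- or left out, the last holds). The fingers move at their own pace and stop on an object; FORCE is the grip in N (left out, the last holds). Time passes only in rows, so rows that repeat a pose let the fingers close. It gives the time, the measured TCP pose, the force, the opening and the grip force at its end, in the units of the state.
- observe(): the state, without advancing time (a new reading comes with each control period).
- get_image(name): name is "side" or "top"; returns (picture, depth): 400x640x3 uint8, red, green, blue; 400x640 float32, m along the optical axis (not along the pixel's ray), 0 where there is no reading.
- camera_params(name): a dict with "K" (3x3 intrinsics, pixels), "R" (3x3) and "t" (3): a world point X has camera coordinates R X + t. Camera axes: x right, y down, z forward; pixel columns grow to the right and rows downward; lengths in m; the calibration is good to about 2 mm. A picture is of the moment at which its call begins. camera_params takes no time and is no camera call.
- close_job(): hands the job in; it is judged then, once.
The state is a dict: "time_s": time; "q": joint angles; "qvel": joint speeds; "joint_efforts": joint torques, N m; "position": TCP position; "tool_rot": TCP orientation; "ft_force": force on the tool from outside, world axes, zero at the start; "wrist_torque": the same for the moment, N m; "grip_width": finger opening in m; "gripper_force": force on a finger pad.
Only numpy, scipy, OpenCV 4.12 (cv2) and the standard library are available. Lean on these libraries where they do the work, as an engineer would, in place of code of your own. Each camera call takes 0.05 s, during which the arm holds its last target. There are 200 camera calls.

## Task

All three water valves were left part-way: open fully the valve whose spout feeds the tray that holds the mussels, and shut the other two fully. The green bottle stands in the way of that handle, so lift it out and set it down gently, upright, on the round blue mat; leave the other bottle, the jar and the block standing where they are.

Things in the scene. Friction and masses are not known exactly. Their poses are not given: they have to be found in the camera images.
- manifold: fixed water manifold: white header pipe along its y axis, 85 mm up, on a grey base plate 70 x 460 mm; origin under the middle valve, on the table; +x points to the trays, +y to the left valve. The three valves sit at y = +160 (left), 0 (mid), -160 mm (right). Highest part 134 mm (handle hubs).
- tray_mussels: fixed open cream tray 240 (x) x 146 (y) x 50 mm high, holding the heap of dark mussels (up to 55 mm high); origin: on its underside, midway between the long sides and 40 mm in from the near short side. It stands under one of the three spouts, its origin right below the spout within about 10 mm.
- tray_empty_a: fixed cream tray of the same size under another spout, empty; origin as on the mussel tray
- tray_empty_b: fixed cream tray of the same size under the remaining spout, empty; origin as on the mussel tray
- green_bottle: loose green bottle, standing in the swing of the handle of the valve that feeds the mussel tray; body 54 mm diameter up to 132 mm height, then a neck and a 28 mm cap up to 166 mm; about 220 g; origin: centre of its underside, z up the bottle
- mat: fixed round blue mat, 140 mm diameter, 5 mm thick, on the table to the left or right of the manifold; origin: centre of its underside
- nuclei_board: fixed flat grey board 120 x 120 mm with small pink and steel buttons, 12 mm high in all; on the other side of the manifold from the mat; origin: centre of its underside
- yellow_bottle: loose bystander: yellow bottle, 44 mm diameter, 150 mm high with its red nozzle; origin: centre of its underside
- pink_jar: loose bystander: pink jar with white lid, 68 mm diameter, 80 mm high; origin: centre of its underside
- shell_block: loose bystander: cream block 60 (x) x 85 (y) x 55 mm with a mussel on top, 80 mm high in all; origin: centre of its underside
- valve_left (a joint): turn of the left (+y) valve's handle, rad: 0 = shut stop (handle points along the manifold's +y, across its outlet pipe), 1.571 = open stop (handle points along the manifold's -x, in line with its outlet pipe); opens anticlockwise from above; stiff, stays where left
- left_hinge (a point): fixed point on the upright turning axis of the left (+y) valve, at the height of the handle bar's centre (122 mm above the table)
- left_grip (a point): point to grip on the left (+y) valve's red handle, 75 mm from its axis, at the bar's centre height (122 mm); the bar is 14 mm wide, 16 mm high and ends 100 mm from the axis
- left_spout (a point): mouth of the left (+y) valve's spout, 100 mm from the axis along the manifold's +x, 58 mm above the table
- valve_mid (a joint): turn of the middle valve's handle, rad: 0 = shut stop (handle points along the manifold's +y, across its outlet pipe), 1.571 = open stop (handle points along the manifold's -x, in line with its outlet pipe); opens anticlockwise from above; stiff, stays where left
- mid_hinge (a point): fixed point on the upright turning axis of the middle valve, at the height of the handle bar's centre (122 mm above the table)
- mid_grip (a point): point to grip on the middle valve's red handle, 75 mm from its axis, at the bar's centre height (122 mm); the bar is 14 mm wide, 16 mm high and ends 100 mm from the axis
- mid_spout (a point): mouth of the middle valve's spout, 100 mm from the axis along the manifold's +x, 58 mm above the table
- valve_right (a joint): turn of the right (-y) valve's handle, rad: 0 = shut stop (handle points along the manifold's +y, across its outlet pipe), 1.571 = open stop (handle points along the manifold's -x, in line with its outlet pipe); opens anticlockwise from above; stiff, stays where left
- right_hinge (a point): fixed point on the upright turning axis of the right (-y) valve, at the height of the handle bar's centre (122 mm above the table)
- right_grip (a point): point to grip on the right (-y) valve's red handle, 75 mm from its axis, at the bar's centre height (122 mm); the bar is 14 mm wide, 16 mm high and ends 100 mm from the axis
- right_spout (a point): mouth of the right (-y) valve's spout, 100 mm from the axis along the manifold's +x, 58 mm above the table
Mind the look-alikes: they are no part of the job. Of the things that look like the green_bottle, the middle-sized one is meant.

How it is judged:
By the outcome, as a careful person would: the job done as asked, in the order asked, and still so for the second after the job is handed in, with the robot touching nothing.
It also fails if it takes over 72 s, if anything falls off the work surface, if the arm or the gripper's body presses on something with over 40 N, if the wrist force passes 120 N, or if a joint passes its speed limit or range.

## Working session

There is one attempt and no reset: what is moved stays moved. The work goes in short steps, Python scripts to look and compute and a shell command to move; the robot and the scene stay as the last step left them, time stands still between calls to the robot, and variables do not carry over. Pictures are saved under pics/ and viewed, at most 10 in all, crops included, and the job is handed in when it is done.

```bash
mkdir -p pics; ls; python3 - <<'E'
from rig import *
import cv2,numpy as np
for n in("top","side"):
    im,d=get_image(n); cv2.imwrite(f"pics/{n}0.png",im[:,:,::-1]); np.savez(f"pics/{n}0.npz",im=im,d=d)
    p=camera_params(n); print(n,p)
print(grasp_offset, observe()["time_s"],observe()["tool_rot"])
E
```

```text
pics
top {'K': array([[432.27712044,   0.        , 320.16140842],
       [  0.        , 432.27712044, 205.19315571],
       [  0.        ,   0.        ,   1.        ]]), 'R': array([[ 1.66971254e-02, -9.99860513e-01,  4.01866658e-04],
       [-9.82768743e-01, -1.64856973e-02, -1.84102741e-01],
       [ 1.84083686e-01,  2.67904456e-03, -9.82906923e-01]]), 't': array([0.01207013, 0.53686797, 1.18280435])}
side {'K': array([[467.17312552,   0.        , 313.61960005],
       [  0.        , 467.17312552, 200.6292358 ],
       [  0.        ,   0.        ,   1.        ]]), 'R': array([[-0.98768414, -0.15638771, -0.00478861],
       [-0.11947439,  0.77360874, -0.62229847],
       [ 0.10102435, -0.61406221, -0.78276541]]), 't': array([0.50344316, 0.10367204, 1.2400099 ])}
0.0187 0.1 [[ 9.70920374e-01  2.39402644e-01 -3.68730177e-05]
 [ 2.39402475e-01 -9.70919480e-01  1.34825343e-03]
 [ 2.86974706e-04 -1.31787422e-03 -9.99999090e-01]]
```

View pics/top0.png

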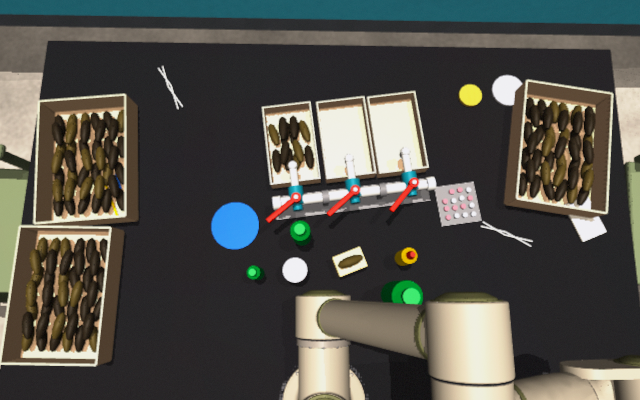

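View pics/side0.png

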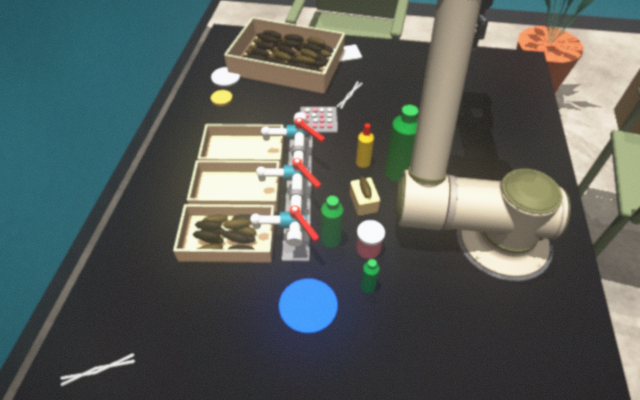

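The top view shows the left valve (hub at 295,197) feeding the mussel tray (290,140). There are three green bottles in the top view: (301,231), (254,272) and (408,295). The first is the middle-sized one and stands in the swing of the left handle, so it is the one meant. I'll measure and confirm it in a crop.

```bash
cat > h.py <<'E'
import numpy as np,cv2
from rig import *
def ray(n,uv,z):
    p=camera_params(n);K,R,t=p["K"],p["R"],p["t"]
    d=R.T@np.linalg.inv(K)@np.array([uv[0],uv[1],1.]);c=-R.T@t
    return (c+d*(z-c[2])/d[2])
def proj(n,X):
    p=camera_params(n);x=p["K"]@(p["R"]@np.array(X)+p["t"]);return x[:2]/x[2]
def blobs(im,lo,hi,amin=15):
    hsv=cv2.cvtColor(im,cv2.COLOR_RGB2HSV);m=cv2.inRange(hsv,lo,hi)
    n,l,s,c=cv2.connectedComponentsWithStats(m)
    return [(s[i,4],c[i],l==i) for i in range(1,n) if s[i,4]>=amin]
E
python3 - <<'E'
from h import *
np.set_printoptions(precision=4,suppress=True)
for n in("top","side"):
    z=np.load(f"pics/{n}0.npz");im,d=z["im"],z["d"]
    print(n)
    for nm,lo,hi,zz in(("red",(0,180,120),(6,255,255),.13),("red2",(174,180,120),(179,255,255),.13),("cap",(55,180,150),(75,255,255),.166),("blue",(100,180,120),(115,255,255),.005),("teal",(88,120,60),(98,255,255),.1)):
        for a,c,m in blobs(im,lo,hi):
            if nm=="teal" and a>400: continue
            ys,xs=np.nonzero(m);P=np.c_[xs,ys]
            r=cv2.minAreaRect(P.astype(np.float32))
            W=np.array([ray(n,q,zz)[:2] for q in P]);mu=W.mean(0)
            u=np.linalg.svd(W-mu,full_matrices=False)[2][0];s=(W-mu)@u
            print(nm,a,c,"W",mu,"ends",mu+u*s.min(),mu+u*s.max(),"depthz",end=" ")
            v,uu=int(c[1]),int(c[0]);p=camera_params(n);x=np.linalg.inv(p["K"])@[uu,v,1]*d[v,uu];print(p["R"].T@(x-p["t"]))
    b=(250,150,440,310) if n=="top" else (260,80,440,320)
    cr=im[b[1]:b[3],b[0]:b[2]];f=4 if n=="top" else 2.5
    if n=="top":cv2.imwrite("pics/crop0.png",cv2.resize(cr,None,fx=f,fy=f,interpolation=cv2.INTER_CUBIC)[:600,:,::-1])
E
```

```text
top
red 203 [402.8571 195.4039] W [ 0.552  -0.1999] ends [ 0.599  -0.2372] [ 0.5102 -0.1668] depthz [ 0.5531 -0.1977  0.1296]
red 192 [341.6354 201.9479] W [ 0.5314 -0.0363] ends [ 0.5717 -0.081 ] [0.4972 0.0015] depthz [ 0.5334 -0.0344  0.1324]
red 205 [281.8244 208.639 ] W [0.5106 0.1225] ends [0.5479 0.0775] [0.4777 0.1621] depthz [0.5121 0.1248 0.1306]
red 25 [411.72 254.08] W [ 0.3959 -0.2201] ends [ 0.4019 -0.2171] [ 0.3896 -0.2232] depthz [ 0.3945 -0.214   0.1501]
cap 106 [299.2925 226.9057] W [0.4575 0.0731] ends [0.4529 0.0948] [0.4621 0.0518] depthz [0.4599 0.0739 0.1659]
cap 51 [252.3137 270.1569] W [0.3463 0.1881] ends [0.3547 0.1788] [0.3368 0.1986] depthz [0.3484 0.1969 0.1146]
cap 415 [408.4964 291.9084] W [ 0.2993 -0.2024] ends [ 0.2856 -0.2343] [ 0.3136 -0.1694] depthz [ 0.302  -0.1869  0.2379]Traceback (most recent call last):
  File "<stdin>", line 11, in <module>
  File "h.py", line 4, in ray
    p=camera_params(n);K,R,t=p["K"],p["R"],p["t"]
ValueError: time passes only in moves, steps and waits
```

```bash
python3 -c "
import cv2
i=cv2.imread('pics/crop0.png');print(i.shape)"
```

```text
[ WARN:0@0.009] global loadsave.cpp:275 findDecoder imread_('pics/crop0.png'): can't open/read file: check file path/integrity
Traceback (most recent call last):
AttributeError: 'NoneType' object has no attribute 'shape'
```

```bash
python3 - <<'E'
s=open('h.py').read()
s=s.replace("def ray","import functools\ncamera_params=functools.lru_cache(camera_params)\ndef ray",1)
open('h.py','w').write(s)
E
python3 - <<'E'
from h import *
np.set_printoptions(precision=4,suppress=True)
for n in("top","side"):
    z=np.load(f"pics/{n}0.npz");im,d=z["im"],z["d"]
    p=camera_params(n);K,R,t=p["K"],p["R"],p["t"]
    v,u=np.mgrid[:400,:640];X=np.stack([u,v,np.ones_like(u)],-1)@np.linalg.inv(K).T*d[...,None];X=(X-t)@R
    print(n)
    for nm,lo,hi,zz in(("red",(0,180,120),(6,255,255),.13),("green",(50,120,40),(80,255,255),0),("blue",(100,180,120),(115,255,255),.005)):
        for a,c,m in blobs(im,lo,hi,25):
            W=X[m&(d>0)]
            if nm=="green": 
                print("green",a,c,"zmax",W[:,2].max());
                top=W[W[:,2]>np.percentile(W[:,2],99)-.006]; print("   top mean",top.mean(0),len(top)); continue
            W=np.array([ray(n,q[::-1],zz)[:2] for q in np.argwhere(m)]);mu=W.mean(0)
            uu=np.linalg.svd(W-mu,full_matrices=False)[2][0];uu*=np.sign(uu[1]);s=(W-mu)@uu
            print(nm,a,c,"W",mu,"hub-end",mu+uu*s.min(),"tip",mu+uu*s.max(),"hub",mu+uu*(s.max()-.1))
    if n=="top":cv2.imwrite("pics/crop0.png",cv2.resize(im[180:310,240:440],None,fx=4,fy=4,interpolation=cv2.INTER_CUBIC)[:,:,::-1])
E
```

```text
top
red 203 [402.8571 195.4039] W [ 0.552  -0.1999] hub-end [ 0.599  -0.2372] tip [ 0.5102 -0.1668] hub [ 0.5886 -0.2289]
red 192 [341.6354 201.9479] W [ 0.5314 -0.0363] hub-end [ 0.5717 -0.081 ] tip [0.4972 0.0015] hub [ 0.5642 -0.0727]
red 205 [281.8244 208.639 ] W [0.5106 0.1225] hub-end [0.5479 0.0775] tip [0.4777 0.1621] hub [0.5416 0.0852]
red 25 [411.72 254.08] W [ 0.3959 -0.2201] hub-end [ 0.3896 -0.2232] tip [ 0.4019 -0.2171] hub [ 0.312  -0.2609]
green 428 [300.3201 232.0794] zmax 0.17110743480127008
   top mean [0.4527 0.0728 0.166 ] 85
green 216 [254.5509 272.3889] zmax 0.11797277010284013
   top mean [0.3433 0.1962 0.1141] 39
green 864 [402.1493 292.2604] zmax 0.24351454328470992
   top mean [ 0.2906 -0.194   0.2385] 222
blue 1807 [234.6104 225.326 ] W [0.4809 0.2709] hub-end [0.414  0.2511] tip [0.5485 0.2909] hub [0.4526 0.2625]
side
red 90 [311.9444 131.6556] W [ 0.5451 -0.1962] hub-end [ 0.586  -0.2274] tip [ 0.5125 -0.1713] hub [ 0.592 -0.232]
red 49 [366.551  128.4898] W [ 0.3944 -0.2322] hub-end [ 0.3943 -0.2518] tip [ 0.3944 -0.2131] hub [ 0.3943 -0.3131]
red 66 [311.4697 178.3182] W [ 0.5186 -0.0239] hub-end [ 0.5493 -0.0526] tip [ 0.4971 -0.0038] hub [ 0.5701 -0.0722]
green 849 [404.4605 128.3946] zmax 0.24579236068922797
   top mean [ 0.2902 -0.1956  0.2411] 146
green 348 [331.6667 208.0575] zmax 0.17186955411768368
   top mean [0.4535 0.0701 0.1676] 94
green 445 [369.6337 275.2539] zmax 0.11726179463513736
   top mean [0.3443 0.1945 0.1137] 54
blue 2443 [308.0397 305.8735] W [0.4806 0.2694] hub-end [0.4199 0.2342] tip [0.5409 0.3043] hub [0.4544 0.2542]
```

View pics/crop0.png

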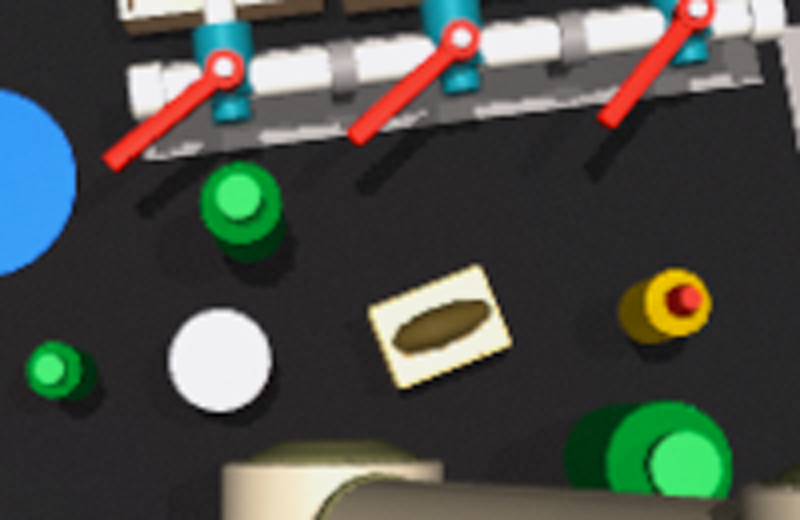

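The crop confirms it: the green bottle at crop (240,205) has its cap 166 mm up and stands in the left handle's swing. The small (114 mm) and large (240 mm) bottles are look-alikes. Next I work out the rows to reach it, staying clear of the big bottle.

```bash
cat >> h.py <<'E'
def rel(targets,pos=None,R=None):
    "world targets (x,y,z,yaw of tool x in deg or None) -> fractions"
    o=observe();pos=np.array(o["position"] if pos is None else pos);R=np.array(o["tool_rot"] if R is None else R)
    y0=np.degrees(np.arctan2(R[1,0],R[0,0]));R=np.array([[np.cos(np.radians(y0)),np.sin(np.radians(y0)),0],[np.sin(np.radians(y0)),-np.cos(np.radians(y0)),0],[0,0,-1]])
    print("pos",pos.round(4),"yaw",y0.round(2),"t",o["time_s"])
    for T in targets:
        s=R.T@(np.array(T[:3])-pos)/.5; a=0 if T[3] is None else -((T[3]-y0+180)%360-180)/180
        print("[[%.4f,%.4f,%.4f],[0,0,%.4f]]"%(*s,a))
E
python3 - <<'E'
from h import *
for u in((296,197),(355,189.5),(414.2,182.5)): print(ray("top",u,.134))
print("cap",ray("top",(299.75,229),.166))
rel([(.40,-.38,.32,None),(.46,-.1,.32,None),(.453,.072,.25,None),(.453,.072,.099,None)])
E
```

```text
[0.54194378 0.0855229  0.134     ]
[ 0.56504132 -0.07152996  0.134     ]
[ 0.58692424 -0.23013568  0.134     ]
cap [0.45216541 0.07178187 0.166     ]
pos [ 0.1317 -0.5337  0.2308] yaw 13.85 t 0.1
[[0.5947,-0.1700,-0.1784],[0,0,0.0000]]
[[0.8452,-0.6850,-0.1784],[0,0,0.0000]]
[[0.9140,-1.0224,-0.0384],[0,0,0.0000]]
[[0.9140,-1.0224,0.2636],[0,0,0.0000]]
```

```bash
python3 -m handwheel '[[[0.1,-0.03,-0.09],[0,0,0]],[[0.3,-0.09,-0.18],[0,0,0]],[[0.5947,-0.17,-0.18],[0,0,0]],[[0.5947,-0.17,-0.18],[0,0,0]],[[0.5947,-0.17,-0.18],[0,0,0]],[[0.5947,-0.17,-0.18],[0,0,0]],[[0.8452,-0.685,-0.18],[0,0,0]],[[0.8452,-0.685,-0.18],[0,0,0]],[[0.8452,-0.685,-0.18],[0,0,0]],[[0.8452,-0.685,-0.18],[0,0,0]]]' 1 40
python3 -m handwheel '[[[0,0,0],[0,0,0]]]'
python3 -c "
from h import *
rel([(.46,-.1,.31,None),(.453,.072,.25,None),(.453,.072,.099,None)])"
```

```text
time_s: 1.1
position: [0.4306, -0.2003, 0.3195]
tool_rot: [[0.971, 0.239, -0.0], [0.239, -0.971, 0.0], [-0.0, -0.001, -1.0]]
ft_force: [1.3, 0.1, 0.1]
grip_width: 0.0853
gripper_force: 0.0
time_s: 1.2
position: [0.4313, -0.1975, 0.3203]
tool_rot: [[0.969, 0.245, 0.001], [0.245, -0.969, 0.001], [0.001, -0.001, -1.0]]
ft_force: [0.1, -0.5, 0.2]
grip_width: 0.0851
gripper_force: 0.0
pos [ 0.4313 -0.1975  0.3203] yaw 14.2 t 1.2
[[0.1036,-0.1749,0.0205],[0,0,0.0000]]
[[0.1744,-0.5118,0.1405],[0,0,0.0000]]
[[0.1744,-0.5118,0.4425],[0,0,0.0000]]
```

```bash
python3 -m handwheel '[[[0.1744,-0.5118,0.14],[0,0,0]],[[0.1744,-0.5118,0.14],[0,0,0]],[[0.1744,-0.5118,0.14],[0,0,0]],[[0.1744,-0.5118,0.14],[0,0,0]],[[0.1744,-0.5118,0.14],[0,0,0]],[[0.1744,-0.5118,0.14],[0,0,0]],[[0.1744,-0.5118,0.14],[0,0,0]],[[0.1744,-0.5118,0.14],[0,0,0]]]'
python3 -c "
from h import *
rel([(.4527,.072,.13,None),(.4527,.072,.099,None)])
im,_=get_image('top');cv2.imwrite('pics/t1.png',im[:,:,::-1])"
```

```text
time_s: 2.0
position: [0.454, 0.0668, 0.2495]
tool_rot: [[0.971, 0.24, -0.001], [0.24, -0.971, -0.0], [-0.001, 0.0, -1.0]]
ft_force: [-0.5, -0.7, -0.3]
grip_width: 0.0854
gripper_force: 0.0
pos [0.454  0.0668 0.2495] yaw 13.91 t 2.0
[[0.0000,-0.0107,0.2390],[0,0,0.0000]]
[[0.0000,-0.0107,0.3010],[0,0,0.0000]]
```

```bash
python3 -m handwheel '[[[0,0,0.05],[0,0,0]],[[0,0,0.05],[0,0,0]],[[0,0,0.05],[0,0,0]]]'
python3 -c "
from h import *
rel([(.4527,.072,.13,None),(.4527,.072,.099,None)])"
```

```text
time_s: 2.35
position: [0.4541, 0.066, 0.2252]
tool_rot: [[0.971, 0.238, -0.0], [0.238, -0.971, -0.0], [-0.0, 0.0, -1.0]]
ft_force: [0.5, -0.4, 0.2]
grip_width: 0.0852
gripper_force: 0.0
pos [0.4541 0.066  0.2252] yaw 13.76 t 2.35
[[0.0002,-0.0122,0.1905],[0,0,0.0000]]
[[0.0002,-0.0122,0.2525],[0,0,0.0000]]
```

```bash
python3 -m handwheel '[[[0,-0.012,0.05],[0,0,0]],[[0,-0.012,0.1],[0,0,0]],[[0,-0.012,0.15],[0,0,0]],[[0,-0.012,0.19],[0,0,0]],[[0,-0.012,0.22],[0,0,0]],[[0,-0.012,0.24],[0,0,0]],[[0,-0.012,0.2525],[0,0,0]],[[0,-0.012,0.2525],[0,0,0]],[[0,-0.012,0.2525],[0,0,0]]]'
```

```text
time_s: 3.25
position: [0.4529, 0.0727, 0.0991]
tool_rot: [[0.971, 0.239, 0.001], [0.239, -0.971, -0.0], [0.001, 0.0, -1.0]]
ft_force: [-0.9, -0.7, 0.8]
grip_width: 0.0856
gripper_force: 0.0
```

```bash
python3 -m handwheel '[[[0,0,0],[0,0,0]],[[0,0,0],[0,0,0]],[[0,0,0],[0,0,0]],[[0,0,0],[0,0,0]],[[0,0,0],[0,0,0]],[[0,0,0],[0,0,0]]]' 0.4 40
```

```text
time_s: 3.85
position: [0.453, 0.0727, 0.0993]
tool_rot: [[0.971, 0.24, 0.002], [0.24, -0.971, -0.0], [0.002, 0.001, -1.0]]
ft_force: [0.0, -1.1, 5.8]
grip_width: 0.0532
gripper_force: 41.5
```

```bash
python3 -m handwheel '[[[0,0,-0.02],[0,0,0]],[[0,0,-0.06],[0,0,0]],[[0,0,-0.12],[0,0,0]],[[0,0,-0.18],[0,0,0]],[[0,0,-0.25],[0,0,0]],[[0,0,-0.3],[0,0,0]],[[0,0,-0.33],[0,0,0]],[[0,0,-0.33],[0,0,0]],[[0,0,-0.33],[0,0,0]]]'
python3 -c "
from h import *
rel([(.481,.270,.264,None),(.481,.270,.115,None),(.481,.270,.104,None)])"
```

```text
time_s: 4.75
position: [0.452, 0.0729, 0.2631]
tool_rot: [[0.971, 0.239, -0.001], [0.239, -0.971, 0.0], [-0.001, -0.0, -1.0]]
ft_force: [0.3, -0.7, -2.0]
grip_width: 0.0531
gripper_force: 42.4
pos [0.452  0.0729 0.2631] yaw 13.85 t 4.75
[[0.1507,-0.3689,-0.0017],[0,0,0.0000]]
[[0.1507,-0.3689,0.2963],[0,0,0.0000]]
[[0.1507,-0.3689,0.3183],[0,0,0.0000]]
```

```bash
python3 -m handwheel '[[[0.02,-0.05,0],[0,0,0]],[[0.05,-0.12,0],[0,0,0]],[[0.08,-0.2,0],[0,0,0]],[[0.11,-0.28,0],[0,0,0]],[[0.14,-0.34,0],[0,0,0]],[[0.15,-0.368,0],[0,0,0]],[[0.15,-0.368,0],[0,0,0]],[[0.15,-0.368,0.06],[0,0,0]],[[0.15,-0.368,0.12],[0,0,0]],[[0.15,-0.368,0.16],[0,0,0]]]'
python3 -c "
from h import *
rel([(.481,.270,.115,None),(.481,.270,.104,None)])"
```

```text
time_s: 5.75
position: [0.4802, 0.2678, 0.1812]
tool_rot: [[0.971, 0.238, -0.003], [0.238, -0.971, -0.001], [-0.003, 0.001, -1.0]]
ft_force: [-0.7, 0.0, -1.2]
grip_width: 0.0528
gripper_force: 42.6
pos [0.4802 0.2678 0.1812] yaw 13.78 t 5.75
[[0.0026,-0.0040,0.1324],[0,0,0.0000]]
[[0.0026,-0.0040,0.1544],[0,0,0.0000]]
```

```bash
python3 -m handwheel '[[[0.002,-0.003,0.04],[0,0,0]],[[0.002,-0.003,0.08],[0,0,0]],[[0.002,-0.003,0.11],[0,0,0]],[[0.002,-0.003,0.13],[0,0,0]],[[0.002,-0.003,0.14],[0,0,0]],[[0.002,-0.003,0.146],[0,0,0]],[[0.002,-0.003,0.146],[0,0,0]],[[0.002,-0.003,0.146],[0,0,0]]]'
```

```text
time_s: 6.55
position: [0.4821, 0.2711, 0.1111]
tool_rot: [[0.971, 0.239, 0.001], [0.239, -0.971, 0.0], [0.001, -0.0, -1.0]]
ft_force: [-0.3, -0.6, -1.8]
grip_width: 0.0528
gripper_force: 42.6
```

```bash
python3 -m handwheel '[[[0,0,0.002],[0,0,0]],[[0,0,0.004],[0,0,0]],[[0,0,0.004],[0,0,0]]]'
```

```text
time_s: 6.85
position: [0.4818, 0.2711, 0.1085]
tool_rot: [[0.971, 0.239, 0.0], [0.239, -0.971, 0.0], [0.0, -0.0, -1.0]]
ft_force: [-0.3, 0.3, -1.9]
grip_width: 0.0528
gripper_force: 42.6
```

```bash
python3 -m handwheel '[[[0,0,0.002],[0,0,0]],[[0,0,0.004],[0,0,0]],[[0,0,0.006],[0,0,0]],[[0,0,0.0065],[0,0,0]],[[0,0,0.0065],[0,0,0]]]'
```

```text
time_s: 7.35
position: [0.4818, 0.2711, 0.1052]
tool_rot: [[0.971, 0.239, -0.0], [0.239, -0.971, -0.0], [-0.0, 0.0, -1.0]]
ft_force: [-1.5, -0.3, -1.7]
grip_width: 0.0524
gripper_force: 42.6
```

```bash
python3 -m handwheel '[[[0,0,0.0015],[0,0,0]],[[0,0,0.0025],[0,0,0]],[[0,0,0.0025],[0,0,0]]]'
```

```text
time_s: 7.65
position: [0.482, 0.2712, 0.1043]
tool_rot: [[0.971, 0.239, 0.001], [0.239, -0.971, 0.0], [0.001, -0.0, -1.0]]
ft_force: [-0.6, -0.9, 2.0]
grip_width: 0.0531
gripper_force: 42.8
```

The force turned from -1.8 to +2 N, so the bottle is on the mat. I release it and rise.

```bash
python3 -m handwheel '[[[0,0,0],[0,0,0]],[[0,0,0],[0,0,0]],[[0,0,0],[0,0,0]],[[0,0,0],[0,0,0]],[[0,0,0],[0,0,0]]]' 1
python3 -m handwheel '[[[0,0,-0.03],[0,0,0]],[[0,0,-0.08],[0,0,0]],[[0,0,-0.15],[0,0,0]],[[0,0,-0.22],[0,0,0]],[[0,0,-0.28],[0,0,0]],[[0,0,-0.3],[0,0,0]],[[0,0,-0.3],[0,0,0]]]'
python3 - <<'E'
from h import *
im,_=get_image("side");cv2.imwrite("pics/s2.png",im[:,:,::-1])
A=98.25
for nm,h,tip in(("L",(.5418,.0853),(.4777,.1621)),("M",(.5646,-.072),(.4972,.0015)),("R",(.5875,-.2295),(.5102,-.1668))):
    a=np.arctan2(tip[1]-h[1],tip[0]-h[0]); print(nm,np.degrees(a),np.degrees(a)-A,np.hypot(tip[0]-h[0],tip[1]-h[1]),h[0]+.075*np.cos(a),h[1]+.075*np.sin(a))
a=np.radians(129.9)
rel([(.5418+.075*np.cos(a),.0853+.075*np.sin(a),z,129.9) for z in(.22,.112)])
E
```

```text
time_s: 8.15
position: [0.4818, 0.2711, 0.104]
tool_rot: [[0.971, 0.239, -0.0], [0.239, -0.971, -0.0], [-0.0, -0.0, -1.0]]
ft_force: [-0.1, -0.3, 0.5]
grip_width: 0.0856
gripper_force: 0.0
time_s: 8.85
position: [0.4821, 0.2712, 0.2548]
tool_rot: [[0.971, 0.239, 0.002], [0.239, -0.971, 0.001], [0.002, -0.0, -1.0]]
ft_force: [0.3, 0.5, -0.0]
grip_width: 0.0851
gripper_force: 0.0
L 129.8495714262596 31.599571426259587 0.1000352437893765 0.49374193748233214 0.14287970672943665
M 132.5210351854656 34.27103518546559 0.09972467096962517 0.5139104369174636 -0.0167228058372934
R 140.95361067997064 42.70361067997064 0.09953180396235169 0.5292522865134351 -0.18225379514091053
pos [0.4816 0.2711 0.2533] yaw 13.85 t 8.9
[[-0.0380,0.2548,0.0665],[0,0,-0.6447]]
[[-0.0380,0.2548,0.2825],[0,0,-0.6447]]
```

View pics/s2.png

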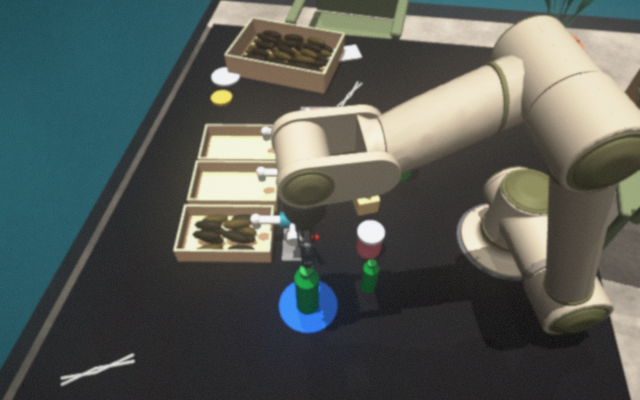

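The bottle stands upright on the mat (cap at about 305,268, base at 307,310). Next is the left handle: rotate 116° and move over it.

```bash
python3 -m handwheel '[[[-0.01,0.06,0],[0,0,-0.047]],[[-0.02,0.13,0],[0,0,-0.094]],[[-0.03,0.2,0],[0,0,-0.141]],[[-0.038,0.2548,0],[0,0,-0.188]],[[-0.038,0.2548,0],[0,0,-0.235]],[[-0.038,0.2548,0],[0,0,-0.282]],[[-0.038,0.2548,0],[0,0,-0.329]],[[-0.038,0.2548,0],[0,0,-0.376]],[[-0.038,0.2548,0],[0,0,-0.423]],[[-0.038,0.2548,0],[0,0,-0.47]]]'
python3 - <<'E'
from h import *
a=np.radians(129.9)
rel([(.5418+.075*np.cos(a),.0853+.075*np.sin(a),z,129.9) for z in(.22,.112)])
E
```

```text
time_s: 9.9
position: [0.4933, 0.1428, 0.2519]
tool_rot: [[-0.153, 0.988, -0.004], [0.988, 0.153, -0.0], [0.0, -0.004, -1.0]]
ft_force: [-0.6, -0.1, -0.5]
grip_width: 0.0855
gripper_force: 0.0
pos [0.4933 0.1428 0.2519] yaw 98.8 t 9.9
[[-0.0001,0.0008,0.0638],[0,0,-0.1728]]
[[-0.0001,0.0008,0.2798],[0,0,-0.1728]]
```

```bash
python3 -m handwheel '[[[0,0,0.03],[0,0,-0.045]],[[0,0,0.08],[0,0,-0.09]],[[0,0,0.12],[0,0,-0.135]],[[0,0,0.16],[0,0,-0.173]],[[0,0,0.2],[0,0,-0.173]],[[0,0,0.24],[0,0,-0.173]],[[0,0,0.27],[0,0,-0.173]],[[0,0,0.279],[0,0,-0.173]],[[0,0,0.279],[0,0,-0.173]]]'
python3 -m handwheel '[[[0,0,0],[0,0,0]],[[0,0,0],[0,0,0]],[[0,0,0],[0,0,0]],[[0,0,0],[0,0,0]],[[0,0,0],[0,0,0]],[[0,0,0],[0,0,0]],[[0,0,0],[0,0,0]]]' 0 60
```

```text
time_s: 10.8
position: [0.4931, 0.1428, 0.1132]
tool_rot: [[-0.637, 0.771, -0.003], [0.771, 0.637, -0.0], [0.002, -0.003, -1.0]]
ft_force: [-0.0, 0.5, 1.1]
grip_width: 0.0857
gripper_force: 0.0
time_s: 11.5
position: [0.4941, 0.1431, 0.1149]
tool_rot: [[-0.638, 0.77, 0.001], [0.77, 0.638, 0.0], [-0.0, 0.001, -1.0]]
ft_force: [-0.3, 1.9, 4.9]
grip_width: 0.0121
gripper_force: 59.9
```

```bash
python3 -m handwheel '[[[-0.0003,-0.0092,0],[0,0,-0.0194]],[[-0.0011,-0.0183,0],[0,0,-0.0389]],[[-0.0025,-0.0273,0],[0,0,-0.0583]],[[-0.0045,-0.0363,0],[0,0,-0.0778]],[[-0.0045,-0.0363,0],[0,0,-0.0778]]]'
```

```text
time_s: 12.0
position: [0.4813, 0.1293, 0.1149]
tool_rot: [[-0.805, 0.593, 0.001], [0.593, 0.805, -0.0], [-0.001, 0.0, -1.0]]
ft_force: [-1.3, -0.4, 4.9]
grip_width: 0.0124
gripper_force: 59.9
```

```bash
python3 -m handwheel '[[[-0.0011,-0.0183,0],[0,0,-0.0389]],[[-0.0045,-0.0363,0],[0,0,-0.0778]],[[-0.01,-0.0538,0],[0,0,-0.1167]],[[-0.0176,-0.0704,0],[0,0,-0.1556]],[[-0.0271,-0.086,0],[0,0,-0.1944]],[[-0.0385,-0.1004,0],[0,0,-0.2333]],[[-0.0385,-0.1004,0],[0,0,-0.2333]],[[-0.0385,-0.1004,0],[0,0,-0.2333]]]'
python3 -c "
from h import *
o=observe();print(o['ft_force'],o['wrist_torque'],o['q'])"
```

```text
time_s: 12.8
position: [0.467, 0.0767, 0.1149]
tool_rot: [[-0.995, -0.096, -0.0], [-0.096, 0.995, -0.002], [0.0, -0.002, -1.0]]
ft_force: [-2.8, -6.0, 6.9]
grip_width: 0.0124
gripper_force: 60.3
[-2.82462645 -6.03028916  6.89575879] [-0.93935868  0.57051796 -0.27402487] [  -4.99747176   21.66855934   96.59772363   -0.11052998   61.73527501
 -100.4406212 ]
```

```bash
python3 -m handwheel '[[[0,-0.0039,0],[0,0,-0.0083]],[[-0.0002,-0.0079,0],[0,0,-0.0167]],[[-0.0002,-0.0079,0],[0,0,-0.0167]],[[-0.0002,-0.0079,0],[0,0,-0.0167]]]'
```

```text
time_s: 13.2
position: [0.4674, 0.0729, 0.1149]
tool_rot: [[-0.989, -0.148, -0.0], [-0.148, 0.989, -0.002], [0.001, -0.002, -1.0]]
ft_force: [-3.1, -5.8, 7.1]
grip_width: 0.012
gripper_force: 60.3
```

```bash
python3 -m handwheel '[[[0,-0.0039,0],[0,0,-0.0083]],[[0,-0.0039,0],[0,0,-0.0083]],[[0,-0.0039,0],[0,0,-0.0083]]]'
python3 -m handwheel '[[[0,-0.0039,0],[0,0,-0.0083]],[[0,-0.0039,0],[0,0,-0.0083]],[[0,-0.0039,0],[0,0,-0.0083]]]'
```

```text
time_s: 13.5
position: [0.4674, 0.0726, 0.1149]
tool_rot: [[-0.985, -0.172, -0.001], [-0.172, 0.985, 0.002], [0.0, 0.002, -1.0]]
ft_force: [-3.7, 4.0, 7.7]
grip_width: 0.0122
gripper_force: 62.3
time_s: 13.8
position: [0.468, 0.0724, 0.1149]
tool_rot: [[-0.98, -0.198, 0.0], [-0.198, 0.98, 0.005], [-0.002, 0.005, -1.0]]
ft_force: [-1.9, 15.9, 7.0]
grip_width: 0.0123
gripper_force: 67.6
```

The stop is reached: the handle no longer advances and the force has grown to 16 N. Release, rise and go to the middle valve.

```bash
python3 -m handwheel '[[[0,0.004,0],[0,0,0.01]],[[0,0.004,0],[0,0,0.01]],[[0,0.004,0],[0,0,0.01]],[[0,0.004,0],[0,0,0.01]],[[0,0.004,0],[0,0,0.01]]]' 1
python3 -m handwheel '[[[0,0,-0.06],[0,0,0]],[[0,0,-0.12],[0,0,0]],[[0,0,-0.18],[0,0,0]],[[0,0,-0.18],[0,0,0]],[[0,0,-0.18],[0,0,0]]]'
python3 - <<'E'
from h import *
rel([(.5139,-.0167,z,132.5) for z in(.205,.112)])
E
```

```text
time_s: 14.3
position: [0.4678, 0.0718, 0.1144]
tool_rot: [[-0.985, -0.17, -0.0], [-0.17, 0.985, -0.0], [0.0, -0.0, -1.0]]
ft_force: [0.7, -0.0, -1.0]
grip_width: 0.0834
gripper_force: 0.0
time_s: 14.8
position: [0.4677, 0.0719, 0.2045]
tool_rot: [[-0.985, -0.17, 0.001], [-0.17, 0.985, -0.0], [-0.001, -0.0, -1.0]]
ft_force: [-0.5, 0.8, -0.1]
grip_width: 0.0852
gripper_force: 0.0
pos [0.4677 0.0719 0.2045] yaw -170.22 t 14.8
[[-0.0610,-0.1903,-0.0010],[0,0,0.3182]]
[[-0.0610,-0.1903,0.1850],[0,0,0.3182]]
```

```bash
python3 -m handwheel '[[[-0.015,-0.05,0],[0,0,0.045]],[[-0.035,-0.11,0],[0,0,0.09]],[[-0.05,-0.16,0],[0,0,0.135]],[[-0.061,-0.19,0],[0,0,0.18]],[[-0.061,-0.19,0],[0,0,0.225]],[[-0.061,-0.19,0],[0,0,0.27]],[[-0.061,-0.19,0],[0,0,0.318]],[[-0.061,-0.19,0.05],[0,0,0.318]],[[-0.061,-0.19,0.1],[0,0,0.318]],[[-0.061,-0.19,0.14],[0,0,0.318]]]'
python3 - <<'E'
from h import *
rel([(.5139,-.0167,z,132.5) for z in(.205,.112)])
E
```

```text
time_s: 15.8
position: [0.5129, -0.0163, 0.1319]
tool_rot: [[-0.676, 0.737, -0.003], [0.737, 0.676, 0.001], [0.003, -0.002, -1.0]]
ft_force: [0.5, 0.4, 1.3]
grip_width: 0.0852
gripper_force: 0.0
pos [ 0.5129 -0.0163  0.1319] yaw 132.54 t 15.8
[[-0.0019,0.0010,-0.1462],[0,0,0.0002]]
[[-0.0019,0.0010,0.0398],[0,0,0.0002]]
```

```bash
python3 -m handwheel '[[[-0.001,0.001,0.02],[0,0,0]],[[-0.001,0.001,0.037],[0,0,0]],[[-0.001,0.001,0.037],[0,0,0]]]'
python3 -m handwheel '[[[0,0,0],[0,0,0]],[[0,0,0],[0,0,0]],[[0,0,0],[0,0,0]],[[0,0,0],[0,0,0]],[[0,0,0],[0,0,0]],[[0,0,0],[0,0,0]],[[0,0,0],[0,0,0]]]' 0 60
python3 -m handwheel '[[[-0.0003,0.0092,0],[0,0,0.0194]],[[-0.0011,0.0183,0],[0,0,0.0389]],[[-0.0025,0.0273,0],[0,0,0.0583]],[[-0.0045,0.0363,0],[0,0,0.0778]],[[-0.01,0.0538,0],[0,0,0.1167]],[[-0.0176,0.0704,0],[0,0,0.1556]],[[-0.0176,0.0704,0],[0,0,0.1556]],[[-0.0176,0.0704,0],[0,0,0.1556]]]'
```

```text
time_s: 16.1
position: [0.5143, -0.0165, 0.1151]
tool_rot: [[-0.676, 0.737, -0.002], [0.737, 0.676, 0.0], [0.002, -0.001, -1.0]]
ft_force: [0.0, -0.8, 0.2]
grip_width: 0.0855
gripper_force: 0.0
time_s: 16.8
position: [0.5146, -0.0166, 0.1164]
tool_rot: [[-0.676, 0.737, 0.0], [0.737, 0.676, -0.0], [-0.0, 0.0, -1.0]]
ft_force: [-2.0, 0.6, 5.5]
grip_width: 0.0125
gripper_force: 60.7
time_s: 17.6
position: [0.5471, 0.001, 0.1165]
tool_rot: [[-0.254, 0.967, 0.002], [0.967, 0.254, 0.0], [-0.0, 0.002, -1.0]]
ft_force: [1.5, 1.7, 4.1]
grip_width: 0.0125
gripper_force: 60.6
```

```bash
python3 -m handwheel '[[[-0.0003,0.0079,0],[0,0,0.0167]],[[-0.0008,0.0157,0],[0,0,0.0333]],[[-0.0008,0.0157,0],[0,0,0.0333]],[[-0.0008,0.0157,0],[0,0,0.0333]]]'
python3 -m handwheel '[[[0,0.0045,0],[0,0,0.0083]],[[0,0.0045,0],[0,0,0.0083]],[[0,0.0045,0],[0,0,0.0083]]]'
python3 -m handwheel '[[[0,0.0045,0],[0,0,0.0083]],[[0,0.0045,0],[0,0,0.0083]],[[0,0.0045,0],[0,0,0.0083]]]'
```

```text
time_s: 18.0
position: [0.5547, 0.0026, 0.1165]
tool_rot: [[-0.152, 0.988, 0.002], [0.988, 0.152, 0.0], [0.0, 0.002, -1.0]]
ft_force: [3.7, 4.3, 5.5]
grip_width: 0.0122
gripper_force: 60.7
time_s: 18.3
position: [0.5558, 0.0028, 0.1164]
tool_rot: [[-0.126, 0.992, -0.001], [0.992, 0.126, -0.0], [-0.0, -0.001, -1.0]]
ft_force: [-1.4, 2.0, 8.2]
grip_width: 0.0124
gripper_force: 61.4
time_s: 18.6
position: [0.5561, 0.0029, 0.1163]
tool_rot: [[-0.102, 0.995, -0.006], [0.995, 0.102, -0.001], [-0.0, -0.006, -1.0]]
ft_force: [-11.1, 0.6, 12.9]
grip_width: 0.0124
gripper_force: 65.9
```

Middle valve is at its shut stop. Release and go to the right valve.

```bash
python3 -m handwheel '[[[0,-0.004,0],[0,0,-0.01]],[[0,-0.004,0],[0,0,-0.01]],[[0,-0.004,0],[0,0,-0.01]],[[0,-0.004,0],[0,0,-0.01]],[[0,-0.004,0],[0,0,-0.01]]]' 1
python3 -m handwheel '[[[0,0,-0.06],[0,0,0]],[[0,0,-0.12],[0,0,0]],[[0,0,-0.18],[0,0,0]],[[0,0,-0.18],[0,0,0]],[[0,0,-0.18],[0,0,0]]]'
python3 - <<'E'
from h import *
rel([(.5293,-.1823,z,141) for z in(.205,.112)])
E
```

```text
time_s: 19.1
position: [0.5567, 0.0027, 0.1158]
tool_rot: [[-0.128, 0.992, -0.0], [0.992, 0.128, -0.0], [0.0, -0.0, -1.0]]
ft_force: [1.0, -0.7, 0.9]
grip_width: 0.083
gripper_force: 0.0
time_s: 19.6
position: [0.5566, 0.0028, 0.206]
tool_rot: [[-0.128, 0.992, 0.0], [0.992, 0.128, -0.0], [-0.0, 0.0, -1.0]]
ft_force: [-0.2, -0.0, -0.9]
grip_width: 0.0854
gripper_force: 0.0
pos [0.5566 0.0028 0.206 ] yaw 97.36 t 19.6
[[-0.3602,-0.1016,0.0020],[0,0,-0.2425]]
[[-0.3602,-0.1016,0.1880],[0,0,-0.2425]]
```

```bash
python3 -m handwheel '[[[-0.06,-0.015,0],[0,0,-0.045]],[[-0.14,-0.04,0],[0,0,-0.09]],[[-0.22,-0.06,0],[0,0,-0.135]],[[-0.3,-0.085,0],[0,0,-0.18]],[[-0.36,-0.1016,0],[0,0,-0.225]],[[-0.36,-0.1016,0],[0,0,-0.2425]],[[-0.36,-0.1016,0],[0,0,-0.2425]],[[-0.36,-0.1016,0.06],[0,0,-0.2425]],[[-0.36,-0.1016,0.12],[0,0,-0.2425]],[[-0.36,-0.1016,0.15],[0,0,-0.2425]]]'
python3 - <<'E'
from h import *
rel([(.5293,-.1823,z,141) for z in(.205,.112)])
E
```

```text
time_s: 20.6
position: [0.5282, -0.1807, 0.1279]
tool_rot: [[-0.777, 0.63, -0.004], [0.63, 0.777, 0.003], [0.005, -0.001, -1.0]]
ft_force: [-0.6, 0.3, 0.5]
grip_width: 0.0852
gripper_force: 0.0
pos [ 0.5282 -0.1807  0.1279] yaw 140.95 t 20.6
[[-0.0036,-0.0011,-0.1543],[0,0,-0.0003]]
[[-0.0036,-0.0011,0.0317],[0,0,-0.0003]]
```

```bash
python3 -m handwheel '[[[-0.002,-0.001,0.015],[0,0,0]],[[-0.002,-0.001,0.03],[0,0,0]],[[-0.002,-0.001,0.03],[0,0,0]]]'
python3 -m handwheel '[[[0,0,0],[0,0,0]],[[0,0,0],[0,0,0]],[[0,0,0],[0,0,0]],[[0,0,0],[0,0,0]],[[0,0,0],[0,0,0]],[[0,0,0],[0,0,0]],[[0,0,0],[0,0,0]]]' 0 60
python3 -m handwheel '[[[-0.0003,0.0092,0],[0,0,0.0194]],[[-0.0011,0.0183,0],[0,0,0.0389]],[[-0.0025,0.0273,0],[0,0,0.0583]],[[-0.0045,0.0363,0],[0,0,0.0778]],[[-0.01,0.0538,0],[0,0,0.1167]],[[-0.0176,0.0704,0],[0,0,0.1556]],[[-0.0271,0.086,0],[0,0,0.1944]],[[-0.0271,0.086,0],[0,0,0.1944]],[[-0.0271,0.086,0],[0,0,0.1944]]]'
```

```text
time_s: 20.9
position: [0.5297, -0.1829, 0.1154]
tool_rot: [[-0.777, 0.629, -0.001], [0.629, 0.777, 0.001], [0.001, -0.0, -1.0]]
ft_force: [-0.4, -0.0, 1.3]
grip_width: 0.0855
gripper_force: 0.0
time_s: 21.6
position: [0.5298, -0.1833, 0.1164]
tool_rot: [[-0.777, 0.629, 0.0], [0.629, 0.777, -0.0], [-0.0, -0.0, -1.0]]
ft_force: [-2.5, -0.5, 5.5]
grip_width: 0.0121
gripper_force: 60.8
time_s: 22.5
position: [0.568, -0.1581, 0.1164]
tool_rot: [[-0.279, 0.96, 0.002], [0.96, 0.279, 0.0], [-0.0, 0.002, -1.0]]
ft_force: [3.3, 3.5, 4.6]
grip_width: 0.012
gripper_force: 60.7
```

Yaw is 106.2°, so about 8° remain, plus a small press against the stop.

```bash
python3 -m handwheel '[[[-0.0003,0.0079,0],[0,0,0.0167]],[[-0.0008,0.0157,0],[0,0,0.0333]],[[-0.0013,0.0196,0],[0,0,0.0417]],[[-0.0013,0.0196,0],[0,0,0.0417]],[[-0.0013,0.0196,0],[0,0,0.0417]]]'
python3 -m handwheel '[[[0,0.0045,0],[0,0,0.0083]],[[0,0.0045,0],[0,0,0.0083]],[[0,0.0045,0],[0,0,0.0083]]]'
python3 -m handwheel '[[[0,0.0045,0],[0,0,0.0083]],[[0,0.0045,0],[0,0,0.0083]],[[0,0.0045,0],[0,0,0.0083]]]'
```

```text
time_s: 23.0
position: [0.5777, -0.1559, 0.1164]
tool_rot: [[-0.151, 0.989, 0.002], [0.989, 0.151, 0.0], [0.0, 0.002, -1.0]]
ft_force: [5.0, 4.8, 3.8]
grip_width: 0.0122
gripper_force: 60.8
time_s: 23.3
position: [0.5788, -0.1557, 0.1164]
tool_rot: [[-0.126, 0.992, -0.001], [0.992, 0.126, 0.0], [0.0, -0.001, -1.0]]
ft_force: [-1.0, 3.6, 7.0]
grip_width: 0.0127
gripper_force: 61.5
time_s: 23.6
position: [0.5791, -0.1557, 0.1163]
tool_rot: [[-0.101, 0.995, -0.006], [0.995, 0.101, -0.0], [0.0, -0.006, -1.0]]
ft_force: [-10.6, 0.9, 10.9]
grip_width: 0.0124
gripper_force: 66.1
```

At the stop. Release, rise and back the arm off toward the robot's right so the cameras can see the scene.

```bash
python3 -m handwheel '[[[0,-0.004,0],[0,0,-0.01]],[[0,-0.004,0],[0,0,-0.01]],[[0,-0.004,0],[0,0,-0.01]],[[0,-0.004,0],[0,0,-0.01]],[[0,-0.004,0],[0,0,-0.01]]]' 1
python3 -m handwheel '[[[0,0,-0.08],[0,0,0]],[[0,0,-0.16],[0,0,0]],[[0,0,-0.25],[0,0,0]],[[-0.1,0,-0.3],[0,0,0]],[[-0.2,0,-0.3],[0,0,0]],[[-0.3,0,-0.3],[0,0,0]],[[-0.4,0,-0.3],[0,0,0]],[[-0.5,-0.1,-0.3],[0,0,0]],[[-0.5,-0.1,-0.3],[0,0,0]],[[-0.5,-0.1,-0.3],[0,0,0]]]'
python3 - <<'E'
from h import *
np.set_printoptions(precision=4,suppress=True)
im,_=get_image("top");s,_=get_image("side")
o=np.vstack([im[70:320,220:480]]);cv2.imwrite("pics/end.png",np.vstack([cv2.resize(o,None,fx=1.5,fy=1.5),cv2.resize(s[60:340,160:420],(390,225))])[:,:,::-1])
for a,c,m in blobs(im,(0,180,120),(6,255,255),60):
    W=np.array([ray("top",q[::-1],.13)[:2] for q in np.argwhere(m)]);mu=W.mean(0)
    u=np.linalg.svd(W-mu,full_matrices=False)[2][0];print(a,c,mu,np.degrees(np.arctan2(u[1],u[0]))%180-98.25)
E
```

```text
time_s: 24.1
position: [0.5794, -0.1559, 0.1158]
tool_rot: [[-0.127, 0.992, -0.0], [0.992, 0.127, 0.0], [0.0, -0.0, -1.0]]
ft_force: [0.1, 0.1, -0.1]
grip_width: 0.083
gripper_force: 0.0
time_s: 25.1
position: [0.5596, -0.4135, 0.2652]
tool_rot: [[-0.123, 0.992, -0.001], [0.992, 0.123, 0.0], [0.0, -0.001, -1.0]]
ft_force: [0.2, 0.3, 0.7]
grip_width: 0.0853
gripper_force: 0.0
191 [396.6911 184.5079] [ 0.5816 -0.1839] 0.026027485288651064
183 [337.7923 192.071 ] [ 0.5581 -0.0258] -1.3487987918533832
212 [297.8255 214.783 ] [0.4949 0.0796] -90.41400404316684
```

View pics/end.png

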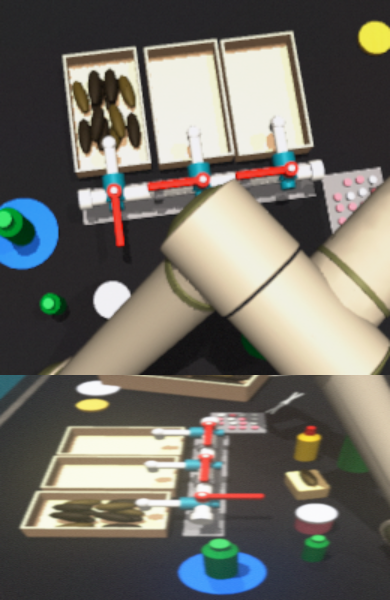

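The final picture shows the left handle (118,215) in line with its outlet and the other two (180,183 and 265,173) lying along the header pipe. Their measured angles are within about 1.5° of the stops. The bottle stands upright on the mat, and the bystanders are untouched.

```bash
python3 -c "
from rig import *
print(close_job())"
```

```text
the job is handed in; nothing more can be done
None
```

I've handed the job in: the green bottle is upright on the blue mat, the left (mussel-tray) valve is fully open, the other two are shut, and nothing else was moved; it took about 25 s of the 72 s allowed.

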